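# Build the turner's display on the board

## Robot

A 7-joint arm with a two-finger parallel gripper is mounted at the origin on the work surface. World frame = base frame: x ahead of the robot, y to its left, z up, the work surface at z = 0. Lengths are in m, angles in rad, forces in N, time in s.
With the tool pointing down it reaches from about 0.4 to 0.85 m from the base axis. Payload 4.5 kg.
Tool frame: the origin (TCP) lies on the centre line of the jaws, within the pads' length; the fingertips stand 8 mm ahead of it and the grasp point (between the pads) lies 11 mm behind it; z points along the fingers, x is the direction in which the jaws open and shut, and the axes are right-handed (so a half turn about z gives the same grasp; the last joint's range is limited). The gripper opens to 88 mm and grips with 3 to 60 N. Pads are 18 mm wide; open, the fingers measure 123 mm over their backs; the gripper's body (75 mm by 187 mm) begins 45 mm behind the grasp point.
Start: joints at [-1.261, 0.689, -0.195, 1.565, 0.157, 0.902, -0.215], TCP at [0.17, 0.601, 0.247] pointing down, gripper open.
Joint ranges: [-3.01, 3.01], [-0.46, 2.08], [-1.47, 1.51], [0.13, 2.56], [-1, 4.14], [0.04, 2.09], [-2.66, 2.66]. Speed limits (rad/s): [2.57, 2.57, 3.14, 3.14, 3.14, 3.14, 3.14].

## Interface

Orientations are given as a unit quaternion [x, y, z, w].
In Python, from plant import r gives the robot as it stands.
- The arm moves only by the shell command python3 -m pendant 'ROWS' [FORCE]. ROWS is JSON, a list of rows, each a list of 3 entries, a list of its own where there are three numbers: the turn, a rotation vector about the tool's x, y, z in rad, then the shift along the tool's x, y, z in m, then the opening, from 0 (shut) to 1 (fully open). In form: [[[wx, wy, wz], [tx, ty, tz], claw], ...]. A call has 1 to 10 rows; each row is the pose to reach, as a shift and turn from the pose commanded when the call began, along the tool's axes at that moment; what a row does not reach only later rows make up. A row lasts 1/10 s, in which the tool goes at most 50 mm and 8.59 degrees, less where a joint would pass 70% of its speed; a pose out of reach is approached as far as the arm can. A call with a gripper value outside its range is refused whole. The fingers move at their own pace and stop on an object; FORCE is the grip in N (left out, the last holds). Time passes only in rows, so rows that repeat a pose let the fingers close. It gives the time, the measured TCP pose, the force and the opening at its end, in the units of the state.
- r.get_state(): the state, without advancing time (a new reading comes with each control period).
- r.snapshot(name): name is "scene" or "side" or "wrist"; returns a dict with "image" (480x640x3 uint8, red, green, blue), "mtx" (3x3 intrinsics, pixels), "R" (3x3) and "t" (3): a world point X has camera coordinates R X + t; the wrist camera has in their place "T_tool_cam" (4x4, takes a point from camera to tool coordinates, whose origin is the TCP and whose axes are the tool frame's). Camera axes: x right, y down, z forward; pixel columns grow to the right and rows downward; lengths in m; the calibration is good to about 2 mm. A picture is of the moment at which its call begins: read the wrist's pose just before it. There is no depth.
- r.finish_job(): hands the job in, once; it reports no verdict.
The state is a dict: "clock": time; "q": joint angles; "qd": joint speeds; "joint_torque": joint torques, N m; "tool_pos": TCP position; "eef_rot": TCP orientation; "contact_force": force on the tool from outside, world axes, zero at the start; "moment": the same for the moment, N m; "opening": opening from 0.0 (shut) to 1.0 (fully open).
Only numpy, scipy, OpenCV 4.12 (cv2) and the standard library are available. Lean on these libraries where they do the work, as an engineer would, in place of code of your own. Each camera call takes 0.05 s, during which the arm holds its last target. There are 200 camera calls.

## Task

Build the photo display on the low board, each piece upright and centred on its spot: the square block on the end inlay in front of the tall bottle, the spool on the end inlay in front of the shallow dish, and the little lidded box on the middle inlay between them. The slat bridges block and spool above the lidded box, centred over the board and running along its length, and the bud vase stands on the slat directly above the spool. Let go of everything and leave it all at rest.

Things in the scene. Friction and masses are not known exactly. Their poses are not given: they have to be found in the camera images.
- board: Fixed low display board of pale wood, 90 mm deep (its x) by 290 mm long (its y) by 12 mm high, lying across in front of the robot. Origin at the centre of its underside; x points away from the robot to the side where bottle and dish stand, y along its length, z up. Three flush dark round inlays, 66 mm across, mark the places on its top: the middle one at its centre, the end ones 85 mm from the centre along +y and -y.
- bottle: Fixed tall slim turned bottle of dark wood on the table behind (+x of) the board, 54 mm wide at the belly, 165 mm high, narrow neck. Origin at the centre of its underside; axes parallel to the board's. One end inlay of the board lies 115 mm straight in front of it (its -x); which end differs from start to start.
- dish: Fixed shallow round open turned dish, 78 mm across the rim, 26 mm high, on the table behind (+x of) the board. Origin at the centre of its underside; axes parallel to the board's. The other end inlay lies 115 mm straight in front of it (its -x).
- block: Square block of wood, 44 x 44 mm and 45 mm high, faces square to its x and y. Loose. Origin at the centre of its underside, z up.
- spool: Round turned wooden spool with a narrow waist, upright, 45 mm high, both flanges 52 mm across and about 11 mm thick, waist 34 mm. Loose. Origin at the centre of its underside, z up.
- lidbox: Small round turned wooden box, 54 mm across, its sides 26 mm high, lid (one piece with it) with a small dark knob in the centre reaching 35 mm high. Loose. Origin at the centre of its underside, z up.
- slat: Flat wooden slat lying on the table, 230 mm long (its x), 46 mm wide (its y), 16 mm thick. Loose. Origin at the centre of its underside, z up.
- vase: Small round turned wooden bud vase, upright, 95 mm high, foot 38 mm across, belly 42 mm across with straight sides from 15 to 55 mm height, neck 16 mm, flared lip 24 mm. Loose. Origin at the centre of its underside, z up.
Things that resemble listed ones, but are neither listed nor needed, are in the scene too. What is shaped like the dish but blue or yellow is not meant.

How it is judged:
By the outcome, as a careful person would: the job done as asked, in the order asked, and still so for the second after the job is handed in, with the robot touching nothing.
It also fails if it takes over 128 s, if anything falls off the work surface, if the arm or the gripper's body presses on something with over 40 N, if the wrist force passes 120 N, or if a joint passes its speed limit or range.

## Working session

There is one attempt and no reset: what is moved stays moved. The work goes in short steps, Python scripts to look and compute and a shell command to move; the robot and the scene stay as the last step left them, time stands still between calls to the robot, and variables do not carry over. Pictures are saved under pics/ and viewed, about 12 in all and at most 16, crops included, and the job is handed in when it is done.

```bash
ls; mkdir -p pics; python3 - <<'E'
from plant import r
import cv2, json
s=r.get_state(); print({k:(s[k] if not hasattr(s[k],'round') else s[k]) for k in ('clock','tool_pos','eef_rot','opening')})
for n in('scene','side','wrist'):
    d=r.snapshot(n); cv2.imwrite(f'pics/{n}0.png',d['image'][:,:,::-1])
    print(n,{k:d[k] for k in d if k!='image'})
E
```

```text
pics
{'clock': 0.0, 'tool_pos': array([0.17007012, 0.6007629 , 0.24590097]), 'eef_rot': array([ 7.97555812e-01,  6.03244437e-01, -7.08050384e-04,  6.12650458e-04]), 'opening': 1.001180575925941}
scene {'mtx': array([[436.52539938,   0.        , 320.58559674],
       [  0.        , 436.52539938, 234.74273089],
       [  0.        ,   0.        ,   1.        ]]), 'R': array([[-0.57762906,  0.81614811, -0.01571407],
       [ 0.59816271,  0.41009359, -0.68849446],
       [-0.55546921, -0.40709398, -0.72507134]]), 't': array([ 0.37134853, -0.32549817,  1.41142835])}
side {'mtx': array([[482.58341738,   0.        , 322.3941836 ],
       [  0.        , 482.58341738, 245.40873728],
       [  0.        ,   0.        ,   1.        ]]), 'R': array([[-0.95969987, -0.2809595 , -0.00615841],
       [-0.17964092,  0.63017391, -0.75538731],
       [ 0.21611411, -0.7238388 , -0.65524964]]), 't': array([0.61543544, 0.14576562, 0.96185307])}
wrist {'mtx': array([[333.88168403,   0.        , 321.75633949],
       [  0.        , 333.88168403, 236.84164954],
       [  0.        ,   0.        ,   1.        ]]), 'T_tool_cam': array([[ 9.99998670e-01, -1.38877992e-03,  8.54878564e-04,
         8.00108584e-04],
       [ 1.11002193e-03,  9.63676114e-01,  2.67071366e-01,
        -6.92722524e-02],
       [-1.19472940e-03, -2.67070062e-01,  9.63676375e-01,
        -1.38744753e-01],
       [ 0.00000000e+00,  0.00000000e+00,  0.00000000e+00,
         1.00000000e+00]])}
```

View pics/scene0.png

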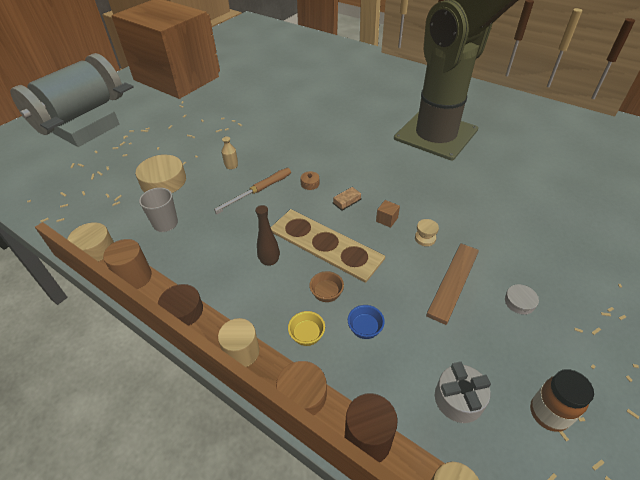

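View pics/side0.png

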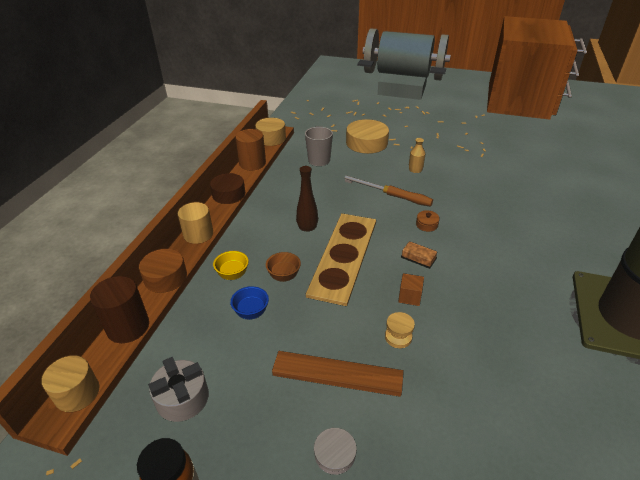

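The side view agrees with the scene view.

Candidates, by scene pixel:
- **Block:** plain cube (388,213), not the patterned brick (347,198).
- **Spool:** (427,232), not the grey puck (522,299).
- **Lidbox:** knobbed (310,180).
- **Vase:** (229,153), not the grey cup (159,209).
- **Slat:** (453,283), not the file (253,190).
- **Dish:** brown (326,286), not yellow (307,328) or blue (366,322).
- **Bottle:** dark (267,238).

I'll check these in a close crop.

```bash
cat > h.py <<'E'
import numpy as np, cv2
from scipy.spatial.transform import Rotation as Ro
from plant import r
def cam(name):
    if name=='wrist':
        s=r.get_state(); d=r.snapshot(name); T=np.eye(4); T[:3,:3]=Ro.from_quat(s['eef_rot']).as_matrix(); T[:3,3]=s['tool_pos']
        W=T@d['T_tool_cam']; d['R']=W[:3,:3].T; d['t']=-W[:3,:3].T@W[:3,3]
    else: d=r.snapshot(name)
    return d
def save(d,fn): cv2.imwrite(f'pics/{fn}.png',d['image'][:,:,::-1]); np.savez(f'pics/{fn}.npz',R=d['R'],t=d['t'],mtx=d['mtx'])
def load(fn): return dict(np.load(f'pics/{fn}.npz'))
def plane(d,uv,z):
    uv=np.atleast_2d(uv).astype(float); k=np.linalg.inv(d['mtx'])@np.c_[uv,np.ones(len(uv))].T
    v=(d['R'].T@k).T; c=-d['R'].T@d['t']; return c+v*((z-c[2])/v[:,2:3])
def proj(d,X): p=d['mtx']@((d['R']@np.atleast_2d(X).T)+d['t'][:,None]); return (p[:2]/p[2]).T
def crop(fn,out,x0,y0,x1,y1,k): 
    im=cv2.imread(f'pics/{fn}.png')[y0:y1,x0:x1]; cv2.imwrite(f'pics/{out}.png',cv2.resize(im,None,fx=k,fy=k,interpolation=cv2.INTER_CUBIC))
E
python3 - <<'E'
from h import *
for n in('scene','side'):
    save(cam(n),n+'1')
crop('scene1','sc1',210,125,490,330,2.85)
crop('side1','si1',265,130,455,400,2.2)
a,b=load('scene1'),load('side1')
for nm,p,q,z in [('block',(388,213),(411,289),.022),('spool',(427,232),(400,330),.022),('lid',(310,180),(428,221),.015),('vase',(229,153),(417,157),.045),('slat',(453,283),(338,373),.016),
 ('i1',(298,227),(353,231),.012),('i2',(325,241),(344,253),.012),('i3',(355,257),(334,279),.012),('dish',(326,286),(283,267),.02)]:
    print(nm,plane(a,p,z).round(3)[0,:2],plane(b,q,z).round(3)[0,:2])
E
```

```text
block [0.431 0.064] [0.433 0.061]
spool [0.437 0.177] [0.437 0.174]
lid [ 0.43  -0.187] [ 0.427 -0.186]
vase [ 0.493 -0.435] [ 0.491 -0.43 ]
slat [0.543 0.293] [0.526 0.295]
i1 [ 0.596 -0.104] [ 0.595 -0.102]
i2 [ 0.597 -0.019] [ 0.596 -0.02 ]
i3 [0.599 0.07 ] [0.596 0.067]
dish [0.714 0.065] [0.71 0.07]
```

View pics/sc1.png

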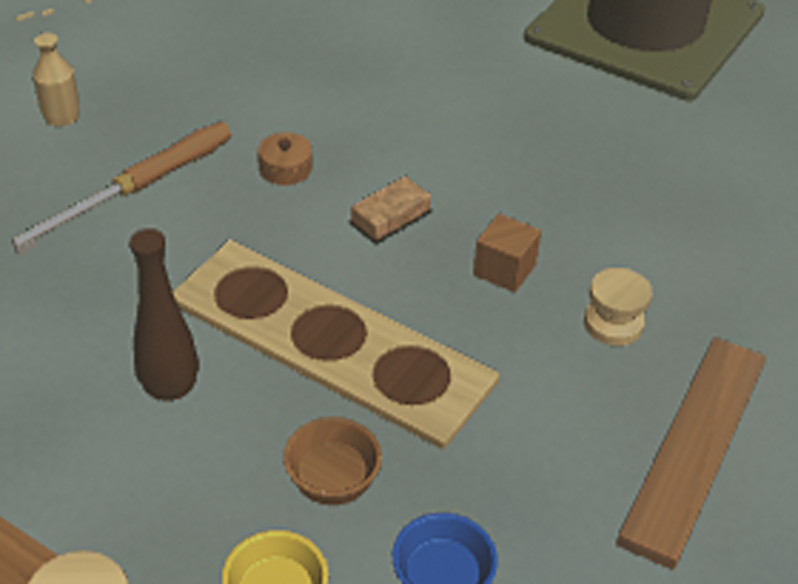

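The crop confirms the choices: block (507,252), brick decoy (391,208), spool (618,305), lidbox (285,157), vase (57,80), slat (690,450). The bottle is at the -y end of the board and the brown dish is at the +y end. I'll move over the scene for a close wrist view.

```bash
python3 -m pendant '[[[0,0,-0.14],[-0.038,0.032,0],1],[[0,0,-0.276],[-0.24,0.22,0],1],[[0,0,-0.276],[-0.24,0.22,0],1],[[0,0,-0.276],[-0.24,0.22,0],1],[[0,0,-0.276],[-0.24,0.22,0],1],[[0,0,-0.276],[-0.467,0.444,0],1],[[0,0,-0.276],[-0.467,0.444,0],1],[[0,0,-0.276],[-0.467,0.444,0],1],[[0,0,-0.276],[-0.467,0.444,0],1],[[0,0,-0.276],[-0.467,0.444,0],1]]' 25; python3 -c "
from h import *
s=r.get_state();print(s['q'].round(3),s['tool_pos'].round(4),s['eef_rot'].round(4))
b=load('side1')
"
```

```text
clock: 1.25
tool_pos: [0.4019, 0.1567, 0.2469]
eef_rot: [0.707, 0.707, 0.0, 0.0]
contact_force: [0.6, -0.2, -0.3]
opening: 1.0
[-0.245  0.458 -0.342  2.115  0.263  0.607  0.8  ] [0.4019 0.1567 0.2469] [7.069e-01 7.073e-01 3.000e-04 1.000e-04]
```

```bash
python3 -m pendant '[[[0,0,0],[-0.127,0.068,0],1],[[0,0,0],[-0.127,0.068,0],1],[[0,0,0],[-0.127,0.068,0],1],[[0,0,0],[-0.127,0.068,0],1],[[0,0,0],[-0.127,0.068,0],1]]'; python3 - <<'E'
from h import *
d=cam('wrist'); save(d,'w1')
im=cv2.imread('pics/w1.png'); cv2.imwrite('pics/w1b.png',cv2.resize(im,None,fx=1.25,fy=1.25,interpolation=cv2.INTER_CUBIC))
s=r.get_state();print(s['q'].round(3),s['tool_pos'].round(4))
E
```

```text
clock: 1.75
tool_pos: [0.4693, 0.0306, 0.2466]
eef_rot: [0.708, 0.706, 0.0, -0.0]
contact_force: [-0.7, 0.5, -0.3]
opening: 1.002
[ 0.07   0.506 -0.356  2.012  0.275  0.669  1.109] [0.4689 0.0321 0.2467]
```

View pics/w1b.png

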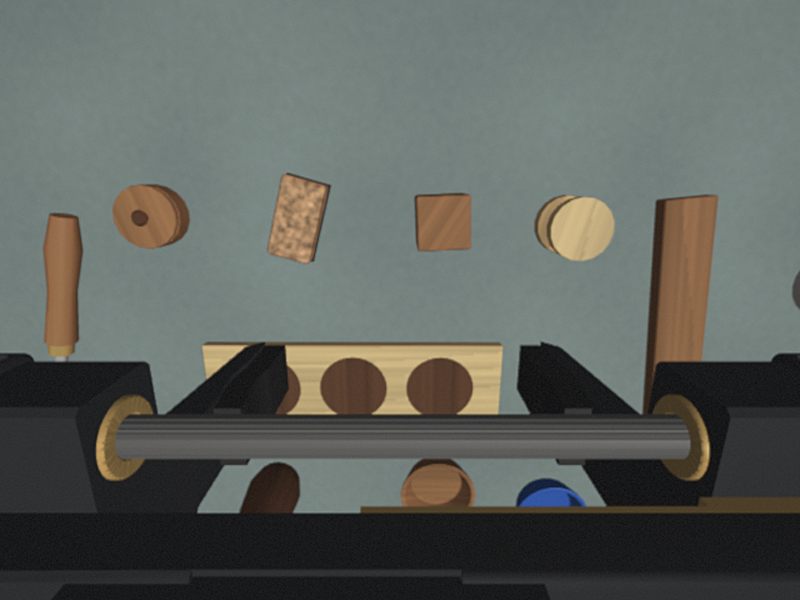

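The wrist view shows (1.25x picture) the block top at (443,222), spool top (582,228), knob (140,218), slat end corners (657,200)/(717,196), inlays at (353,388) and (440,388).

```bash
python3 - <<'E'
from h import *
w,a,b=load('w1'),load('scene1'),load('side1')
S=lambda p:[(x/1.25,y/1.25) for x,y in p]
C=lambda p:[(x/2.85+210,y/2.85+125) for x,y in p]
P=lambda n,v:print(n,(v[:,:2]*1000).round(1).tolist())
P('block w',plane(w,S([(416,195),(470,193),(471,248),(417,251)]),.045))
P('block s',plane(a,C([(475,249-16+3),(501,217),(540,232),(515,252)]),.045))
P('spool w',plane(w,S([(582,228)]),.045)); P('spool s',plane(a,C([(621,287)]),.045))
P('lid w',plane(w,S([(140,218)]),.035)); P('lid s',plane(a,C([(285,143)]),.035))
P('slat w',plane(w,S([(657,200),(717,196),(652,400),(703,360)]),.016)); P('slat s',plane(a,C([(713,340),(764,357),(618,543),(674,561)]),.016))
P('inl w',plane(w,S([(353,388),(440,388)]),.012)); P('inl s',plane(a,C([(251,292),(329,333),(412,375)]),.012))
P('board w',plane(w,S([(204,345),(501,345)]),.012)); P('board s',plane(a,C([(231,240),(498,377),(444,440),(174,293)]),.012))
P('vase s',plane(a,C([(47,39)]),.095)); 
E
```

```text
block w [[411.6, 43.1], [410.2, 85.9], [454.1, 88.4], [456.4, 44.2]]
block s [[453.1, 41.3], [418.0, 48.0], [415.9, 86.6], [451.2, 80.7]]
spool w [[438.1, 177.7]]
spool s [[438.2, 176.4]]
lid w [[429.5, -184.8]]
lid s [[432.4, -184.5]]
slat w [[417.6, 252.4], [414.4, 303.6], [610.3, 278.1], [567.7, 320.5]]
slat s [[423.2, 259.8], [417.3, 302.5], [653.8, 282.9], [644.6, 323.2]]
inl w [[598.0, -17.1], [598.4, 68.9]]
inl s [[597.2, -102.5], [598.6, -16.5], [598.4, 68.2]]
board w [[551.7, -158.3], [553.0, 126.5]]
board s [[553.6, -159.1], [559.6, 128.5], [641.9, 125.8], [637.2, -158.6]]
vase s [[492.5, -433.5]]
```

View pics/si1.png

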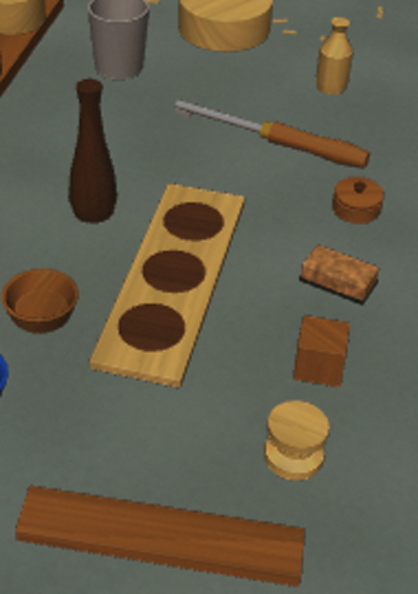

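All sources agree: board centre is about (0.598,-0.0165) with yaw ≈ 0, block (0.433,0.0655) with yaw about +2.4°, spool (0.438,0.177), lidbox (0.4305,-0.185), vase (0.4925,-0.4335). Next is the block.

```bash
python3 -m pendant '[[[0,0,-0.042],[0.034,-0.036,0.04],1],[[0,0,-0.042],[0.034,-0.036,0.09],1],[[0,0,-0.042],[0.034,-0.036,0.14],1],[[0,0,-0.042],[0.034,-0.036,0.18],1],[[0,0,-0.042],[0.034,-0.036,0.21],1],[[0,0,-0.042],[0.034,-0.036,0.2285],1],[[0,0,-0.042],[0.034,-0.036,0.2285],1],[[0,0,-0.042],[0.034,-0.036,0.2285],1]]' 25; python3 -m pendant '[[[0,0,0],[0,0,0],0],[[0,0,0],[0,0,0],0],[[0,0,0],[0,0,0],0],[[0,0,0],[0,0,0],0],[[0,0,0],[0,0,0],0],[[0,0,0],[0,0,0],0],[[0,0,0],[0,0,0],0],[[0,0,0],[0,0,0],0]]' 25
```

```text
clock: 2.6
tool_pos: [0.4231, 0.062, 0.0298]
eef_rot: [0.689, 0.725, -0.018, -0.006]
contact_force: [0.2, -0.1, -0.7]
opening: 1.002
clock: 3.4
tool_pos: [0.4239, 0.06, 0.0304]
eef_rot: [0.69, 0.723, -0.018, -0.006]
contact_force: [-0.1, 0.7, 4.5]
opening: 0.498
```

```bash
python3 -c "
from h import *
s=r.get_state();print(s['q'].round(3),s['tool_pos'].round(4),s['eef_rot'].round(4))
print(Ro.from_quat(s['eef_rot']).as_matrix().round(3))"
```

```text
[-0.139  0.909 -0.188  2.249  1.391  0.16  -0.032] [0.4239 0.06   0.0304] [ 0.6903  0.7233 -0.0178 -0.0056]
[[-0.047  0.998 -0.033]
 [ 0.999  0.046 -0.018]
 [-0.017 -0.034 -0.999]]
```

The wrist is near its singularity here, so the pose was only partly reached (tilted about 2°, 9 mm short). I'll open again, correct the pose and re-grip.

```bash
cat >> h.py <<'E'
def rel(pos,yaw):
    s=r.get_state(); R=Ro.from_quat(s['eef_rot']); c,n=np.cos(np.radians(yaw)),np.sin(np.radians(yaw))
    T=Ro.from_matrix(np.array([[c,n,0],[n,-c,0],[0,0,-1]]))
    print('turn',(R.inv()*T).as_rotvec().round(4).tolist(),'shift',R.inv().apply(np.array(pos)-s['tool_pos']).round(4).tolist(),'q',s['q'].round(2).tolist(),'pos',s['tool_pos'].round(4).tolist(),'op',round(float(s['opening']),3))
E
python3 -m pendant '[[[0,0,0],[0,0,0],1],[[0,0,0],[0,0,0],1],[[0,0,0],[0,0,0],1],[[0,0,0],[0,0,0],1],[[0,0,0],[0,0,0],1]]'
python3 -c "
from h import *
rel((.433,.0655,.018),92.4); rel((.433,.0645,.018),92.4)"
```

```text
clock: 3.9
tool_pos: [0.4238, 0.0596, 0.03]
eef_rot: [0.69, 0.723, -0.018, -0.005]
contact_force: [0.7, -0.9, -0.7]
opening: 0.925
turn [-0.0341, 0.0175, 0.0044] shift [0.0057, 0.0099, 0.0116] q [-0.14, 0.91, -0.19, 2.25, 1.39, 0.16, -0.03] pos [0.4238, 0.0596, 0.03] op 0.925
turn [-0.0341, 0.0175, 0.0044] shift [0.0047, 0.0098, 0.0116] q [-0.14, 0.91, -0.19, 2.25, 1.39, 0.16, -0.03] pos [0.4238, 0.0596, 0.03] op 0.925
```

```bash
python3 -m pendant '[[[-0.034,0.0175,0.004],[0.002,0.01,0],1],[[-0.034,0.0175,0.004],[0.002,0.01,0],1],[[-0.034,0.0175,0.004],[0.002,0.01,0],1],[[-0.034,0.0175,0.004],[0.002,0.01,0],1],[[-0.034,0.0175,0.004],[0.002,0.01,0.0116],1],[[-0.034,0.0175,0.004],[0.002,0.01,0.0116],1],[[-0.034,0.0175,0.004],[0.002,0.01,0.0116],1],[[-0.034,0.0175,0.004],[0.002,0.01,0.0116],1]]'
python3 -c "
from h import *
rel((.433,.0615,.018),92.4)"
```

```text
clock: 4.7
tool_pos: [0.4333, 0.0619, 0.0184]
eef_rot: [0.692, 0.722, -0.0, -0.0]
contact_force: [-0.6, 0.4, 0.3]
opening: 1.005
turn [-0.0001, -0.0, 0.0005] shift [-0.0004, -0.0003, 0.0004] q [-0.08, 0.94, -0.27, 2.25, 1.72, 0.22, -0.35] pos [0.4333, 0.0619, 0.0184] op 1.005
```

```bash
python3 -m pendant '[[[0,0,0],[0,0,0],0],[[0,0,0],[0,0,0],0],[[0,0,0],[0,0,0],0],[[0,0,0],[0,0,0],0],[[0,0,0],[0,0,0],0],[[0,0,0],[0,0,0],0],[[0,0,0],[0,0,-0.03],0],[[0,0,0],[0,0,-0.06],0],[[0,0,0],[0,0,-0.09],0],[[0,0,0],[0,0,-0.09],0]]' 30
python3 -c "
from h import *
rel((.5975,-.102,.09),90)"
```

```text
clock: 5.7
tool_pos: [0.4336, 0.0621, 0.1102]
eef_rot: [0.692, 0.722, 0.001, 0.0]
contact_force: [1.3, -0.2, -1.4]
opening: 0.498
turn [0.0015, -0.0006, 0.0423] shift [-0.1709, 0.1568, 0.0203] q [0.04, 0.75, -0.46, 2.22, 0.98, 0.37, 0.36] pos [0.4336, 0.0621, 0.1102] op 0.498
```

```bash
python3 -m pendant '[[[0,0,0.042],[-0.034,0.031,0],0],[[0,0,0.042],[-0.068,0.062,0],0],[[0,0,0.042],[-0.102,0.094,0],0],[[0,0,0.042],[-0.137,0.125,0],0],[[0,0,0.042],[-0.171,0.157,0.01],0],[[0,0,0.042],[-0.171,0.157,0.02],0],[[0,0,0.042],[-0.171,0.157,0.02],0],[[0,0,0.042],[-0.171,0.157,0.02],0]]'
python3 -c "
from h import *
rel((.5975,-.102,.0315),90)
save(cam('wrist'),'w2'); crop('w2','w2c',200,120,440,300,3.3)"
```

```text
clock: 6.5
tool_pos: [0.5961, -0.1009, 0.0878]
eef_rot: [0.706, 0.708, -0.0, -0.001]
contact_force: [-0.6, 0.6, -1.2]
opening: 0.498
turn [-0.0021, -0.0012, 0.0025] shift [-0.0012, 0.0015, 0.0563] q [0.44, 0.95, -0.63, 1.73, 0.79, 0.74, 0.96] pos [0.5961, -0.1009, 0.0878] op 0.498
```

View pics/w2c.png

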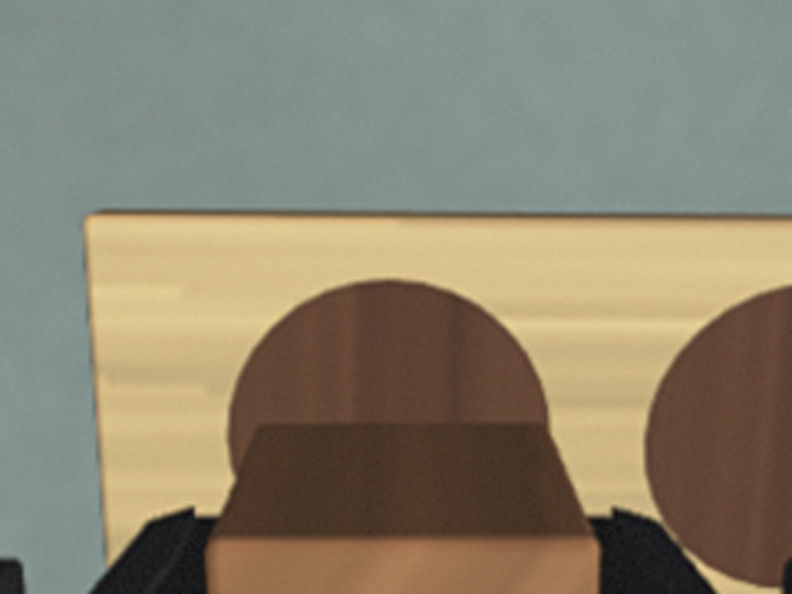

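The crop shows the gripped block square over the inlay: near face bottom edge (262–548, y 423), top edge (207–600, y 538), and the inlay arc top (390,280) and sides 228/549.

```bash
python3 - <<'E'
from h import *
w=load('w2'); C=lambda p:[(x/3.3+200,y/3.3+120) for x,y in p]
P=lambda n,v:print(n,(v[:,:2]*1000).round(1).tolist())
P('bot',plane(w,C([(262,423),(548,423)]),.0703)); P('top',plane(w,C([(207,538),(600,538)]),.1153))
P('inlay top',plane(w,C([(390,280)]),.012));P('inlay sides',plane(w,C([(228,425),(549,425)]),.012));P('edge',plane(w,C([(90,216),(790,219)]),.012))
E
```

```text
bot [[576.2, -120.6], [576.2, -78.0]]
top [[575.3, -121.1], [575.2, -78.3]]
inlay top [[564.9, -102.0]]
inlay sides [[594.8, -135.1], [594.8, -69.6]]
edge [[552.4, -160.1], [552.8, -24.3]]
```

```bash
python3 -m pendant '[[[0,0,0.002],[-0.0025,0,0.02],0],[[0,0,0.002],[-0.0025,0,0.04],0],[[0,0,0.002],[-0.0025,0,0.05],0],[[0,0,0.002],[-0.0025,0,0.0555],0],[[0,0,0.002],[-0.0025,0,0.0555],0],[[0,0,0.002],[-0.0025,0,0.0555],0],[[0,0,0.002],[-0.0025,0,0.0555],0]]'; python3 -m pendant '[[[0,0,0],[0,0,0],0.8],[[0,0,0],[0,0,0],0.8],[[0,0,0],[0,0,0],0.8],[[0,0,0],[0,0,0],0.8],[[0,0,0],[0,0,-0.03],0.8],[[0,0,0],[0,0,-0.07],1],[[0,0,0],[0,0,-0.11],1],[[0,0,0],[0,0,-0.13],1]]'
python3 -c "
from h import *
rel((.438,.177,.12),90)"
```

```text
clock: 7.25
tool_pos: [0.598, -0.1046, 0.0335]
eef_rot: [0.708, 0.707, 0.001, 0.0]
contact_force: [0.4, 0.4, -1.1]
opening: 0.496
clock: 8.05
tool_pos: [0.5989, -0.1044, 0.1661]
eef_rot: [0.708, 0.707, 0.002, 0.001]
contact_force: [0.5, -0.4, 0.1]
opening: 1.0
turn [0.0045, -0.0004, -0.0015] shift [0.2811, -0.1615, 0.0455] q [0.48, 0.85, -0.71, 1.68, 0.69, 0.87, 1.05] pos [0.5989, -0.1044, 0.1661] op 1.0
```

```bash
python3 -m pendant '[[[0.004,0,0],[0.042,-0.024,0],1],[[0.004,0,0],[0.084,-0.048,0],1],[[0.004,0,0],[0.126,-0.072,0],1],[[0.004,0,0],[0.168,-0.096,0],1],[[0.004,0,0],[0.21,-0.12,0],1],[[0.004,0,0],[0.25,-0.144,0],1],[[0.004,0,0],[0.281,-0.161,0.01],1],[[0.004,0,0],[0.281,-0.161,0.03],1],[[0.004,0,0],[0.281,-0.161,0.046],1],[[0.004,0,0],[0.281,-0.161,0.046],1]]'
python3 -c "
from h import *
rel((.438,.177,.016),90);save(cam('wrist'),'w3')"
```

```text
clock: 9.05
tool_pos: [0.4358, 0.1763, 0.1155]
eef_rot: [0.707, 0.707, -0.003, -0.002]
contact_force: [-0.1, -0.7, -0.3]
opening: 1.0
turn [-0.0064, 0.0016, -0.0] shift [0.0008, 0.0028, 0.0995] q [-0.16, 0.77, -0.52, 2.12, 0.85, 0.48, 0.22] pos [0.4358, 0.1763, 0.1155] op 1.0
```

View pics/w3.png

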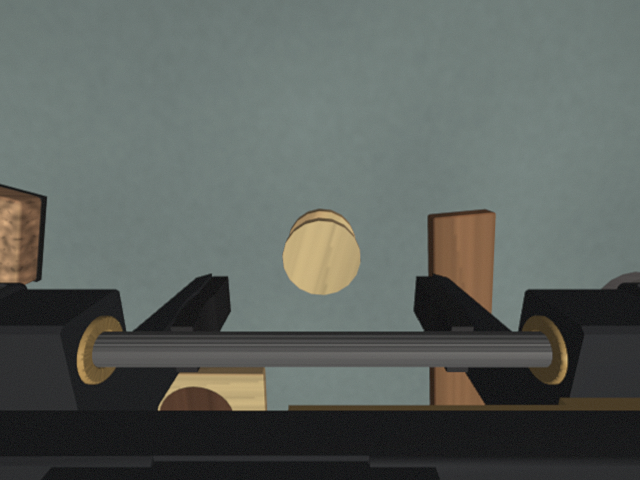

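Spool top is at (321,256), centred between the jaws. The slat's near end corners are (429,216) and (494,211).

```bash
python3 - <<'E'
from h import *
w=load('w3'); p=plane(w,[(321.5,256.2)],.045)[0]; print(p.round(4)); rel((p[0],p[1],.016),90)
print(plane(w,[(429,216),(494,211)],.016).round(4))
E
```

```text
[0.4377 0.1772 0.045 ]
turn [-0.0053, 0.0008, -0.0009] shift [0.0009, 0.0018, 0.1003] q [-0.16, 0.77, -0.52, 2.12, 0.85, 0.48, 0.22] pos [0.4364, 0.1764, 0.1163] op 1.003
[[0.4166 0.2554 0.016 ]
 [0.413  0.3023 0.016 ]]
```

```bash
python3 -m pendant '[[[-0.004,0,0],[0.001,0.002,0.015],1],[[-0.004,0,0],[0.001,0.002,0.03],1],[[-0.004,0,0],[0.001,0.002,0.045],1],[[-0.004,0,0],[0.001,0.002,0.06],1],[[-0.004,0,0],[0.001,0.002,0.075],1],[[-0.004,0,0],[0.001,0.002,0.09],1],[[-0.004,0,0],[0.001,0.002,0.1],1],[[-0.004,0,0],[0.001,0.002,0.1],1],[[-0.004,0,0],[0.001,0.002,0.1],1]]'
python3 -c "
from h import *
rel((.4377,.1772,.016),90)"
```

```text
clock: 10.0
tool_pos: [0.439, 0.1776, 0.0173]
eef_rot: [0.708, 0.706, 0.001, 0.0]
contact_force: [0.4, -1.2, -0.0]
opening: 0.996
turn [0.0011, -0.0006, -0.0019] shift [-0.0004, -0.0013, 0.0013] q [-0.38, 0.94, -0.17, 2.15, 1.17, 0.15, -0.08] pos [0.439, 0.1776, 0.0173] op 0.996
```

Close on the spool and lift.

```bash
python3 -m pendant '[[[0,0,0],[0,-0.001,0.001],0],[[0,0,0],[0,-0.001,0.001],0],[[0,0,0],[0,-0.001,0.001],0],[[0,0,0],[0,-0.001,0.001],0],[[0,0,0],[0,-0.001,0.001],0],[[0,0,0],[0,-0.001,0.001],0],[[0,0,0],[0,-0.001,-0.03],0],[[0,0,0],[0,-0.001,-0.06],0],[[0,0,0],[0,-0.001,-0.09],0],[[0,0,0],[0,-0.001,-0.09],0]]' 25
python3 -c "
from h import *
rel((.5985,.068,.09),90)"
```

```text
clock: 11.0
tool_pos: [0.4388, 0.1781, 0.1094]
eef_rot: [0.708, 0.706, 0.003, 0.0]
contact_force: [0.1, -0.3, -0.5]
opening: 0.564
turn [0.0042, -0.0033, -0.0027] shift [-0.1098, 0.1599, 0.0197] q [-0.17, 0.79, -0.51, 2.12, 0.9, 0.46, 0.17] pos [0.4388, 0.1781, 0.1094] op 0.564
```

```bash
python3 -m pendant '[[[0.004,-0.003,0],[-0.028,0.04,0],0],[[0.004,-0.003,0],[-0.055,0.08,0],0],[[0.004,-0.003,0],[-0.083,0.12,0],0],[[0.004,-0.003,0],[-0.11,0.16,0.01],0],[[0.004,-0.003,0],[-0.11,0.16,0.02],0],[[0.004,-0.003,0],[-0.11,0.16,0.02],0],[[0.004,-0.003,0],[-0.11,0.16,0.02],0]]'
python3 -c "
from h import *
rel((.5985,.068,.0295),90)
save(cam('wrist'),'w4'); crop('w4','w4c',80,120,440,320,2.2)"
```

```text
clock: 11.7
tool_pos: [0.5956, 0.0685, 0.0859]
eef_rot: [0.707, 0.707, -0.003, -0.001]
contact_force: [0.2, 1.0, -0.7]
opening: 0.564
turn [-0.0064, 0.0025, 0.0009] shift [-0.0003, 0.0033, 0.0564] q [0.15, 0.95, -0.63, 1.74, 0.8, 0.73, 0.67] pos [0.5956, 0.0685, 0.0859] op 0.564
```

View pics/w4c.png

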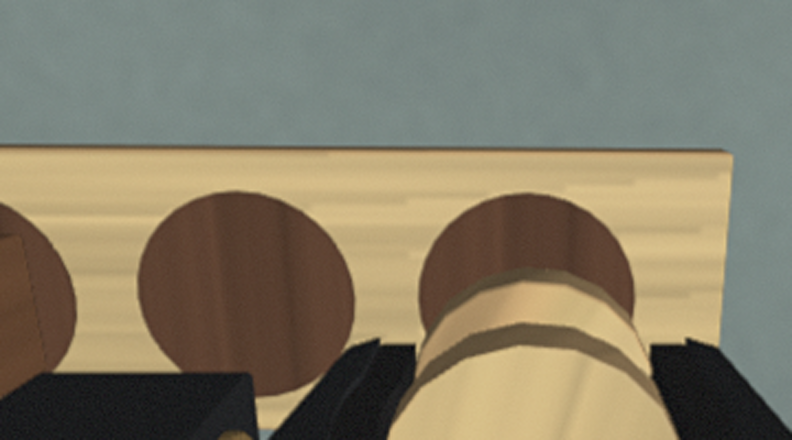

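The crop shows the spool upright in the jaws over the end inlay: bottom rim nearest at (535,269), top rim at (528,345), inlay top (528,193), sides 419/634.

```bash
python3 - <<'E'
from h import *
w=load('w4'); C=lambda p:[(x/2.2+80,y/2.2+120) for x,y in p]
P=lambda n,v:print(n,(v[:,:2]*1000).round(1).tolist())
P('bot',plane(w,C([(530,269)]),.0692)); P('top',plane(w,C([(530,345)]),.1142))
P('toprim pts',plane(w,C([(390,430),(672,430)]),.1142))
P('inlay',plane(w,C([(528,193),(419,295),(634,295)]),.012));P('edge',plane(w,C([(2,146),(732,151)]),.012))
P('mid inlay',plane(w,C([(238,191),(138,285),(355,300)]),.012))
rel((.5985,.068,.0295),90)
E
```

```text
bot [[572.4, 69.1]]
top [[572.2, 69.3]]
toprim pts [[587.4, 45.9], [587.4, 93.0]]
inlay [[565.6, 68.3], [597.1, 35.0], [597.1, 100.5]]
edge [[551.9, -83.7], [553.4, 127.3]]
mid inlay [[565.1, -16.8], [593.9, -50.3], [598.7, 15.4]]
turn [-0.0055, 0.0023, 0.0016] shift [-0.0008, 0.003, 0.057] q [0.15, 0.95, -0.63, 1.74, 0.8, 0.73, 0.67] pos [0.5958, 0.0689, 0.0865] op 0.564
```

```bash
python3 -m pendant '[[[-0.005,0.002,0],[-0.001,0,0.02],0],[[-0.005,0.002,0],[-0.001,0,0.04],0],[[-0.005,0.002,0],[-0.001,0,0.05],0],[[-0.005,0.002,0],[-0.001,0,0.055],0],[[-0.005,0.002,0],[-0.001,0,0.058],0],[[-0.005,0.002,0],[-0.001,0,0.058],0],[[-0.005,0.002,0],[-0.001,0,0.058],0]]'; python3 -m pendant '[[[0,0,0],[0,0,0],0.8],[[0,0,0],[0,0,0],0.8],[[0,0,0],[0,0,0],0.8],[[0,0,0],[0,0,0],0.8],[[0,0,0],[0,0,-0.03],0.8],[[0,0,0],[0,0,-0.07],1],[[0,0,0],[0,0,-0.11],1],[[0,0,0],[0,0,-0.13],1]]'
python3 -c "
from h import *
rel((.4305,-.185,.12),90); rel((.4305,-.185,.12),0);rel((.4305,-.185,.12),180)"
```

```text
clock: 12.45
tool_pos: [0.5974, 0.0663, 0.0293]
eef_rot: [0.708, 0.707, 0.001, 0.001]
contact_force: [0.1, -0.0, -0.5]
opening: 0.57
clock: 13.25
tool_pos: [0.5982, 0.067, 0.162]
eef_rot: [0.708, 0.707, 0.002, 0.002]
contact_force: [0.4, 0.2, -0.1]
opening: 0.998
turn [0.0052, -0.0007, -0.0014] shift [-0.2522, -0.1675, 0.041] q [0.2, 0.85, -0.7, 1.71, 0.7, 0.85, 0.75] pos [0.5982, 0.067, 0.162] op 0.998
turn [0.0035, -0.0046, 1.5694] shift [-0.2522, -0.1675, 0.041] q [0.2, 0.85, -0.7, 1.71, 0.7, 0.85, 0.75] pos [0.5982, 0.067, 0.162] op 0.998
turn [0.0046, 0.0035, -1.5722] shift [-0.2522, -0.1675, 0.041] q [0.2, 0.85, -0.7, 1.71, 0.7, 0.85, 0.75] pos [0.5982, 0.067, 0.162] op 0.998
```

```bash
python3 -m pendant '[[[0,0,-0.14],[-0.03,-0.02,0],1],[[0,0,-0.28],[-0.06,-0.04,0],1],[[0,0,-0.42],[-0.09,-0.06,0],1],[[0,0,-0.56],[-0.12,-0.08,0],1],[[0,0,-0.7],[-0.15,-0.1,0],1],[[0,0,-0.84],[-0.18,-0.12,0],1],[[0,0,-0.98],[-0.21,-0.14,0],1],[[0,0,-1.12],[-0.24,-0.16,0],1],[[0,0,-1.26],[-0.252,-0.1675,0],1],[[0,0,-1.4],[-0.252,-0.1675,0],1]]'
python3 -c "
from h import *
rel((.4305,-.185,.12),180)"
```

```text
clock: 14.25
tool_pos: [0.4269, -0.1885, 0.1583]
eef_rot: [0.086, 0.996, -0.001, -0.001]
contact_force: [1.3, -0.4, -0.3]
opening: 1.002
turn [-0.0029, -0.0012, -0.1713] shift [-0.003, 0.0042, 0.0383] q [0.92, 0.84, -1.04, 2.09, 1.03, 0.85, 2.21] pos [0.4269, -0.1885, 0.1583] op 1.002
```

```bash
python3 -m pendant '[[[0,0,-0.1],[-0.003,0.004,0.01],1],[[0,0,-0.171],[-0.003,0.004,0.02],1],[[0,0,-0.171],[-0.003,0.004,0.04],1],[[0,0,-0.171],[-0.003,0.004,0.04],1],[[0,0,-0.171],[-0.003,0.004,0.04],1]]'
python3 -c "
from h import *
rel((.4305,-.185,.011),180);save(cam('wrist'),'w5')"
```

```text
clock: 14.75
tool_pos: [0.4326, -0.1821, 0.1189]
eef_rot: [0.001, 1.0, -0.0, 0.0]
contact_force: [0.2, -0.3, -0.5]
opening: 0.999
turn [-0.0006, 0.0006, -0.0012] shift [0.0022, -0.0029, 0.1079] q [0.88, 0.92, -1.01, 2.11, 1.16, 0.83, 2.26] pos [0.4326, -0.1821, 0.1189] op 0.999
```

View pics/w5.png

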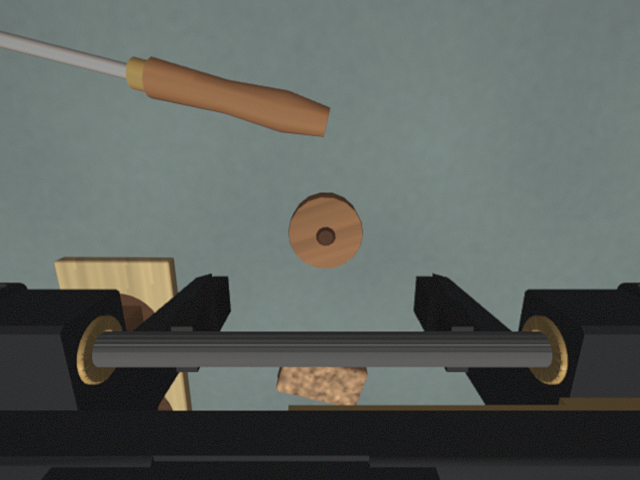

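```bash
python3 - <<'E'
from h import *
w=load('w5'); k=plane(w,[(326,236)],.035)[0]; l=plane(w,[(326,232.5)],.026)[0]; print(k.round(4),l.round(4)); p=(k+l)/2
rel((p[0],p[1],.0115),180)
E
```

```text
[ 0.4294 -0.1883  0.035 ] [ 0.4293 -0.1884  0.026 ]
turn [-0.0008, 0.0016, -0.0013] shift [0.0038, -0.0062, 0.1078] q [0.88, 0.92, -1.02, 2.11, 1.16, 0.83, 2.26] pos [0.433, -0.1821, 0.1193] op 1.001
```

```bash
python3 -m pendant '[[[0,0,0],[0.0035,-0.005,0.015],1],[[0,0,0],[0.0035,-0.005,0.03],1],[[0,0,0],[0.0035,-0.005,0.045],1],[[0,0,0],[0.0035,-0.005,0.06],1],[[0,0,0],[0.0035,-0.005,0.075],1],[[0,0,0],[0.0035,-0.005,0.09],1],[[0,0,0],[0.0035,-0.005,0.1],1],[[0,0,0],[0.0035,-0.005,0.107],1],[[0,0,0],[0.0035,-0.005,0.107],1]]'
python3 -c "
from h import *
rel((.4293,-.1875,.0115),180)"
```

```text
clock: 15.7
tool_pos: [0.4295, -0.1874, 0.0117]
eef_rot: [0.001, 1.0, -0.0, 0.001]
contact_force: [-0.3, -0.3, -0.4]
opening: 0.996
turn [-0.0009, 0.0011, -0.0018] shift [0.0002, -0.0001, 0.0002] q [0.82, 1.11, -0.88, 2.14, 1.48, 0.77, 2.03] pos [0.4295, -0.1874, 0.0117] op 0.996
```

```bash
python3 -m pendant '[[[0,0,0],[0,0,0],0],[[0,0,0],[0,0,0],0],[[0,0,0],[0,0,0],0],[[0,0,0],[0,0,0],0],[[0,0,0],[0,0,0],0],[[0,0,0],[0,0,0],0],[[0,0,0],[0,0,-0.03],0],[[0,0,0],[0,0,-0.07],0],[[0,0,0],[0,0,-0.1],0],[[0,0,0],[0,0,-0.1],0]]' 25
python3 -c "
from h import *
rel((.598,-.0165,.11),180)"
```

```text
clock: 16.7
tool_pos: [0.4312, -0.1872, 0.1148]
eef_rot: [0.001, 1.0, -0.001, 0.003]
contact_force: [1.2, -0.6, -0.1]
opening: 0.608
turn [-0.0025, 0.0069, -0.0011] shift [-0.1666, 0.1709, 0.0056] q [0.88, 0.92, -0.99, 2.12, 1.17, 0.81, 2.26] pos [0.4312, -0.1872, 0.1148] op 0.608
```

```bash
python3 -m pendant '[[[0,0,0],[-0.033,0.034,0],0],[[0,0,0],[-0.066,0.068,0],0],[[0,0,0],[-0.1,0.102,0],0],[[0,0,0],[-0.133,0.136,0],0],[[0,0,0],[-0.1665,0.171,0],0],[[0,0,0],[-0.1665,0.171,0.005],0],[[0,0,0],[-0.1665,0.171,0.005],0],[[0,0,0],[-0.1665,0.171,0.005],0]]'
python3 -c "
from h import *
rel((.598,-.0165,.0245),180)
save(cam('wrist'),'w6'); crop('w6','w6c',150,90,510,310,2.2)"
```

```text
clock: 17.5
tool_pos: [0.5945, -0.018, 0.1054]
eef_rot: [0.001, 1.0, -0.001, -0.001]
contact_force: [-0.2, -0.8, -0.4]
opening: 0.6
turn [-0.0028, -0.0019, -0.0019] shift [-0.0036, 0.0017, 0.0809] q [0.46, 1.04, -0.99, 1.74, 1.04, 0.99, 2.18] pos [0.5945, -0.018, 0.1054] op 0.6
```

View pics/w6c.png

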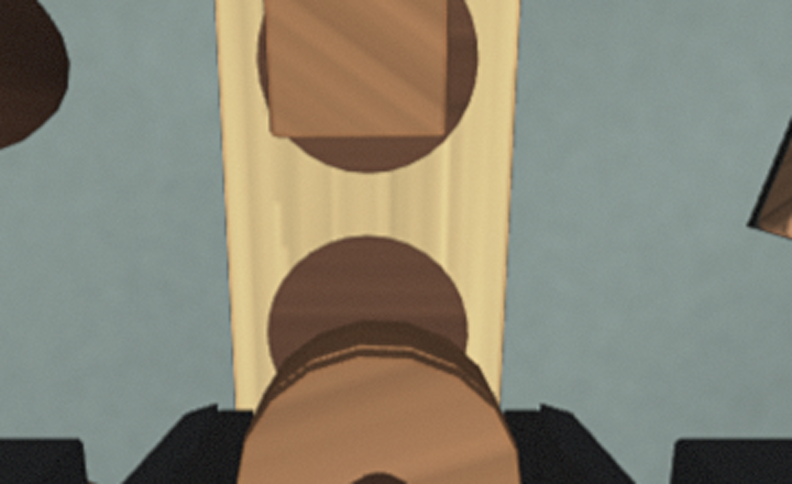

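The crop shows the block (top edge y 135, x 270–446) on its inlay, and the lidbox held upright: bottom rim at (375,320), lid edge (378,355), middle inlay top (368,236), sides 268/467.

```bash
python3 - <<'E'
from h import *
w=load('w6'); C=lambda p:[(x/2.2+150,y/2.2+90) for x,y in p]
P=lambda n,v:print(n,(v[:,:2]*1000).round(1).tolist())
P('bot',plane(w,C([(375,320)]),.0937)); P('lid',plane(w,C([(378,355),(240,455),(518,455)]),.1197))
P('inlay',plane(w,C([(368,236),(268,330),(467,330)]),.012))
P('block',plane(w,C([(270,135),(446,135),(268,20),(446,20)]),.057)); P('binlay',plane(w,C([(368,172),(257,57),(477,57)]),.012))
P('edges',plane(w,C([(217,20),(235,400),(520,20),(502,400)]),.012))
rel((.598,-.0165,.0245),180)
E
```

```text
bot [[594.7, -44.4]]
lid [[594.1, -45.0], [619.7, -25.7], [568.2, -25.5]]
inlay [[597.0, -49.9], [630.1, -19.0], [564.7, -18.7]]
block [[620.5, -81.9], [577.0, -81.8], [619.9, -108.3], [577.6, -108.2]]
binlay [[596.9, -69.9], [629.8, -103.6], [564.2, -103.4]]
edges [[641.1, -113.9], [642.3, 5.6], [551.8, -113.7], [552.1, 5.9]]
turn [-0.0026, -0.0012, -0.0025] shift [-0.0034, 0.002, 0.0813] q [0.46, 1.04, -0.99, 1.74, 1.04, 0.99, 2.18] pos [0.5947, -0.0183, 0.1058] op 0.606
```

```bash
python3 -m pendant '[[[-0.002,-0.001,0],[-0.003,0.001,0.025],0],[[-0.002,-0.001,0],[-0.003,0.001,0.045],0],[[-0.002,-0.001,0],[-0.003,0.001,0.06],0],[[-0.002,-0.001,0],[-0.003,0.001,0.07],0],[[-0.002,-0.001,0],[-0.003,0.001,0.077],0],[[-0.002,-0.001,0],[-0.003,0.001,0.082],0],[[-0.002,-0.001,0],[-0.003,0.001,0.082],0],[[-0.002,-0.001,0],[-0.003,0.001,0.082],0]]'; python3 -m pendant '[[[0,0,0],[0,0,0],0.9],[[0,0,0],[0,0,0],0.9],[[0,0,0],[0,0,0],0.9],[[0,0,0],[0,0,0],0.9],[[0,0,0],[0,0,-0.03],0.9],[[0,0,0],[0,0,-0.07],1],[[0,0,0],[0,0,-0.11],1],[[0,0,0],[0,0,-0.13],1],[[0,0,0],[0,0,-0.13],1]]'
python3 - <<'E'
from h import *
rel((.534,.288,.16),90)
save(cam('wrist'),'w7')
a=load('scene1');b=load('side1')
C=lambda p:[(x/2.85+210,y/2.85+125) for x,y in p]
D=lambda p:[(x/2.2+265,y/2.2+130) for x,y in p]
print(plane(a,C([(713,340),(764,357),(618,543),(674,561)]),.016).round(4)[:,:2].tolist())
print(plane(b,D([(304,528),(299,575),(30,487),(18,533)]),.016).round(4)[:,:2].tolist())
E
```

```text
clock: 18.35
tool_pos: [0.5993, -0.0153, 0.0252]
eef_rot: [0.001, 1.0, 0.001, 0.001]
contact_force: [0.8, -0.1, -0.8]
opening: 0.608
clock: 19.25
tool_pos: [0.6006, -0.0148, 0.1581]
eef_rot: [0.001, 1.0, 0.001, 0.004]
contact_force: [-0.1, 0.5, 0.5]
opening: 1.001
turn [0.008, 0.0045, 1.5694] shift [0.067, 0.3027, -0.0018] q [0.48, 0.97, -1.04, 1.71, 0.96, 1.05, 2.24] pos [0.6006, -0.0148, 0.1581] op 1.001
[[0.4232, 0.2598], [0.4173, 0.3025], [0.6538, 0.2829], [0.6446, 0.3232]]
[[0.4167, 0.2571], [0.4136, 0.3008], [0.643, 0.2803], [0.6366, 0.3254]]
```

The slat centre is about (0.529,0.2906), long axis about +5.9°. Turning back and going over it.

```bash
python3 -m pendant '[[[0,0,0.14],[0.007,0.03,0],1],[[0,0,0.28],[0.014,0.065,0],1],[[0,0,0.42],[0.021,0.1,0],1],[[0,0,0.56],[0.028,0.135,0],1],[[0,0,0.7],[0.035,0.17,0],1],[[0,0,0.84],[0.045,0.205,0],1],[[0,0,0.98],[0.055,0.24,0],1],[[0,0,1.12],[0.065,0.275,0],1],[[0,0,1.26],[0.0715,0.305,0],1],[[0,0,1.4],[0.0715,0.305,0],1]]'
python3 -m pendant '[[[0,0,0.068],[0,0,0],1],[[0,0,0.068],[0,0,0],1],[[0,0,0.068],[0,0,0],1]]'
python3 -c "
from h import *
rel((.529,.2906,.16),95.9);d=cam('wrist');save(d,'w8');crop('w8','w8b',0,0,640,480,1.25)"
```

```text
clock: 20.3
tool_pos: [0.5245, 0.2952, 0.1539]
eef_rot: [0.644, 0.765, 0.002, -0.002]
contact_force: [-0.1, -0.4, -0.3]
opening: 1.004
clock: 20.6
tool_pos: [0.5273, 0.2886, 0.1537]
eef_rot: [0.67, 0.743, -0.0, 0.0]
contact_force: [-0.1, -0.6, -0.3]
opening: 1.001
turn [0.0004, 0.0006, 0.0] shift [0.0018, 0.0019, -0.0063] q [-0.21, 0.85, -0.67, 1.71, 0.69, 0.83, 0.47] pos [0.5273, 0.2886, 0.1537] op 1.001
```

View pics/w8b.png

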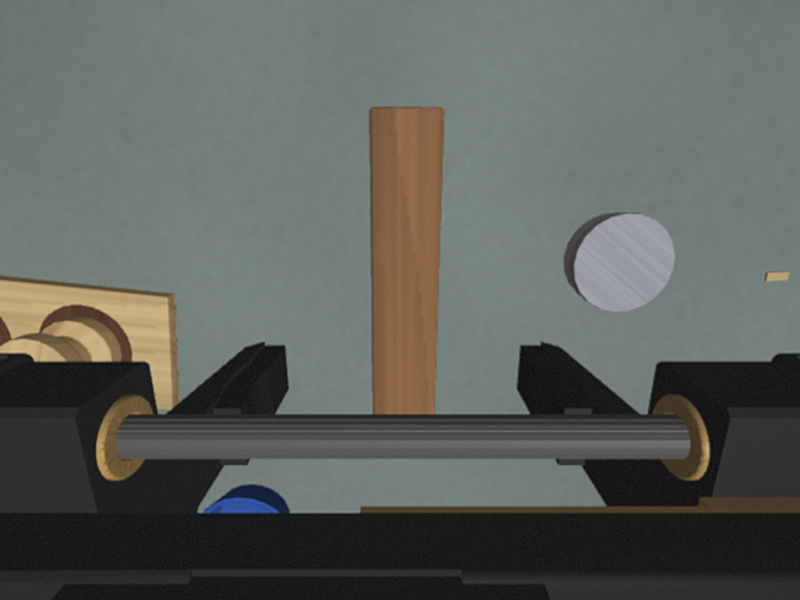

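The wrist view shows the slat near end (370–444, y 109) running down to x 374–435 at y 400, centred between the jaws.

```bash
python3 - <<'E'
from h import *
w=load('w8'); S=lambda p:[(x/1.25,y/1.25) for x,y in p]
v=plane(w,S([(370.5,108.5),(444,108.5),(373.5,400),(435.5,400)]),.016)[:,:2]; print((v*1000).round(1).tolist())
n=(v[0]+v[1])/2; m=(v[2]+v[3])/2; dl=m-n; print(n,m,np.degrees(np.arctan2(dl[1],dl[0])))
c=n+.115*dl/np.linalg.norm(dl); print('centre',c.round(4)); rel((*c,.0115),np.degrees(np.arctan2(dl[1],dl[0]))+90)
E
```

```text
[[418.6, 259.2], [414.1, 303.9], [616.4, 277.6], [611.7, 323.1]]
[0.41634067 0.28154971] [0.61406592 0.30037324] 5.4381926200357364
centre [0.5308 0.2924]
turn [0.0007, 0.0001, 0.0077] shift [0.0034, 0.0036, 0.1425] q [-0.21, 0.85, -0.67, 1.71, 0.69, 0.83, 0.47] pos [0.5274, 0.2887, 0.1539] op 1.004
```

```bash
python3 -m pendant '[[[0,0,0.008],[0.0035,0.003,0.03],1],[[0,0,0.008],[0.0035,0.003,0.06],1],[[0,0,0.008],[0.0035,0.003,0.09],1],[[0,0,0.008],[0.0035,0.003,0.11],1],[[0,0,0.008],[0.0035,0.003,0.125],1],[[0,0,0.008],[0.0035,0.003,0.135],1],[[0,0,0.008],[0.0035,0.003,0.141],1],[[0,0,0.008],[0.0035,0.003,0.141],1],[[0,0,0.008],[0.0035,0.003,0.141],1]]'
python3 -c "
from h import *
rel((.5305,.292,.0115),95.5)"
```

```text
clock: 21.55
tool_pos: [0.531, 0.2938, 0.0146]
eef_rot: [0.673, 0.739, 0.002, 0.0]
contact_force: [-0.5, 0.0, 0.1]
opening: 0.998
turn [0.0031, -0.0017, -0.0026] shift [-0.0017, -0.0007, 0.0031] q [-0.3, 1.05, -0.52, 1.74, 0.87, 0.6, 0.32] pos [0.531, 0.2938, 0.0146] op 0.998
```

```bash
python3 -m pendant '[[[0.003,0,0],[-0.0005,0,0.0025],1],[[0.003,0,0],[-0.0005,0,0.0025],0],[[0.003,0,0],[-0.0005,0,0.0025],0],[[0.003,0,0],[-0.0005,0,0.0025],0],[[0.003,0,0],[-0.0005,0,0.0025],0],[[0.003,0,0],[-0.0005,0,0.0025],0],[[0.003,0,0],[-0.0005,0,0.0025],0],[[0.003,0,0],[-0.0005,0,0.0025],0]]' 35
python3 -c "
from h import *
rel((.5305,.292,.0115),95.5)"
python3 -m pendant '[[[0,0,0],[0,0,-0.02],0],[[0,0,0],[0,0,-0.05],0],[[0,0,0],[0,0,-0.08],0],[[0,0,0],[0,0,-0.11],0],[[0,0,0],[0,0,-0.13],0],[[0,0,0],[0,0,-0.13],0]]'
python3 -c "
from h import *
rel((.5975,-.0165,.14),180)"
```

```text
clock: 22.35
tool_pos: [0.5307, 0.2927, 0.0114]
eef_rot: [0.673, 0.739, -0.0, -0.0]
contact_force: [0.3, -1.2, 0.8]
opening: 0.517
turn [-0.0009, -0.0005, -0.0026] shift [-0.0006, -0.0002, -0.0001] q [-0.29, 1.05, -0.52, 1.74, 0.87, 0.6, 0.32] pos [0.5307, 0.2927, 0.0114] op 0.517
clock: 22.95
tool_pos: [0.532, 0.2942, 0.1441]
eef_rot: [0.673, 0.739, 0.003, -0.0]
contact_force: [1.1, -0.4, -1.3]
opening: 0.52
turn [0.0058, -0.0006, -1.4775] shift [-0.3154, 0.0363, 0.0029] q [-0.22, 0.87, -0.66, 1.7, 0.7, 0.82, 0.46] pos [0.532, 0.2942, 0.1441] op 0.52
```

```bash
python3 -m pendant '[[[0,0,-0.1],[-0.02,0.002,0],0],[[0,0,-0.24],[-0.05,0.005,0],0],[[0,0,-0.38],[-0.08,0.009,0],0],[[0,0,-0.52],[-0.11,0.013,0],0],[[0,0,-0.66],[-0.14,0.017,0],0],[[0,0,-0.8],[-0.17,0.02,0],0],[[0,0,-0.94],[-0.2,0.023,0],0],[[0,0,-1.08],[-0.23,0.027,0],0],[[0,0,-1.22],[-0.26,0.03,0],0],[[0,0,-1.34],[-0.285,0.033,0],0]]'
python3 -c "
from h import *
rel((.5975,-.0165,.14),180)"
```

```text
clock: 23.95
tool_pos: [0.5896, 0.0097, 0.1391]
eef_rot: [0.067, 0.998, -0.0, -0.002]
contact_force: [-0.4, 0.1, -1.3]
opening: 0.518
turn [-0.0003, -0.0035, -0.1332] shift [-0.0113, -0.0249, -0.0009] q [0.42, 0.98, -1.0, 1.74, 0.97, 1.0, 2.05] pos [0.5896, 0.0097, 0.1391] op 0.518
```

```bash
python3 -m pendant '[[[0,-0.003,-0.08],[-0.006,-0.015,0],0],[[0,-0.003,-0.133],[-0.011,-0.025,0],0],[[0,-0.003,-0.133],[-0.011,-0.025,0.01],0],[[0,-0.003,-0.133],[-0.011,-0.025,0.03],0],[[0,-0.003,-0.133],[-0.011,-0.025,0.03],0],[[0,-0.003,-0.133],[-0.011,-0.025,0.03],0]]'
python3 - <<'E'
from h import *
rel((.5975,-.0165,.0695),180)
d=cam('wrist');save(d,'w9');save(cam('scene'),'sc9');save(cam('side'),'si9')
crop('w9','w9b',0,0,640,480,1)
a=cv2.imread('pics/w9.png')[0:360]; b=cv2.resize(cv2.imread('pics/sc9.png')[170:290,230:410],None,fx=2.2,fy=2.2,interpolation=cv2.INTER_CUBIC)
c=np.zeros((620,640,3),np.uint8); c[:330]=a[:330]; c[340:340+264,:396]=b
cv2.imwrite('pics/m9.png',c[:600])
E
```

```text
clock: 24.55
tool_pos: [0.5968, -0.0132, 0.1101]
eef_rot: [0.002, 1.0, 0.001, -0.0]
contact_force: [0.2, 0.9, -0.1]
opening: 0.516
turn [0.0011, -0.0, -0.0035] shift [-0.0007, -0.0033, 0.0406] q [0.46, 1.03, -1.0, 1.74, 1.03, 0.99, 2.18] pos [0.5968, -0.0132, 0.1101] op 0.516
```

View pics/m9.png

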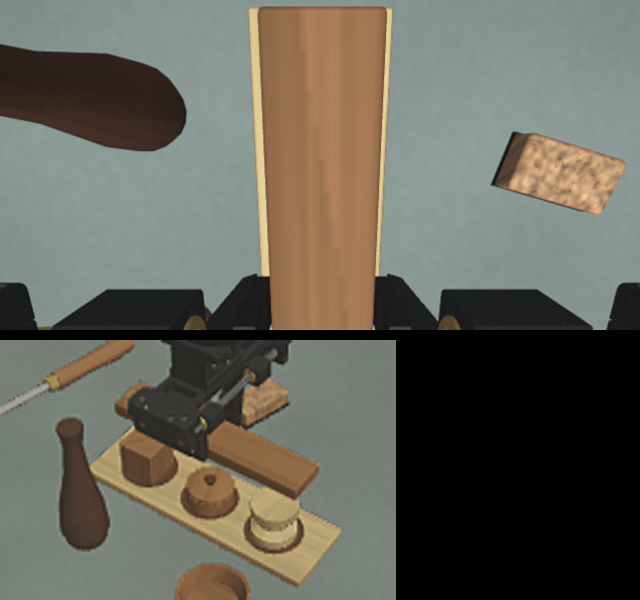

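Block, lidbox and spool sit centred on the inlays. The held slat runs over the board with its end at y 8 (x 258–387); the board edges are at 249–392.

```bash
python3 - <<'E'
from h import *
w=load('w9'); z=.1147
P=lambda n,v:print(n,(v[:,:2]*1000).round(1).tolist())
P('slat',plane(w,[(258,9),(387,9),(271,328),(374,328)],z)); P('board',plane(w,[(249,11),(392,11),(268,275),(380,275)],.012))
rel((.5975,-.0165,.0695),180)
a=load('sc9'); C=lambda p:[(x/2.2+230,(y-340)/2.2+170) for x,y in p]
P('slat +y end scene',plane(a,C([(318,464),(293,488)]),z))
P('lid knob scene',plane(a,C([(210,479)]),.047)); P('spool',plane(a,C([(275,508)]),.057))
E
```

```text
slat [[618.3, -126.4], [573.1, -126.2], [619.4, -0.8], [572.9, -0.6]]
board [[640.8, -160.2], [552.3, -159.8], [637.5, 15.2], [552.3, 15.6]]
turn [0.0011, 0.003, -0.0038] shift [0.0006, -0.0032, 0.0422] q [0.46, 1.03, -1.0, 1.74, 1.03, 0.99, 2.19] pos [0.598, -0.0134, 0.1117] op 0.518
slat +y end scene [[575.8, 101.2], [618.3, 97.8]]
lid knob scene [[601.6, -14.0]]
spool [[605.4, 71.6]]
```

```bash
python3 - <<'E'
import cv2,numpy as np
k=lambda f,x0,y0:cv2.resize(cv2.imread(f)[y0:y0+120,x0:x0+80],None,fx=5,fy=5,interpolation=cv2.INTER_CUBIC)
cv2.imwrite('pics/m10.png',np.hstack([k('pics/sc9.png',305,195),k('pics/si9.png',305,200)]))
E
```

```text
(no output)
```

View pics/m10.png

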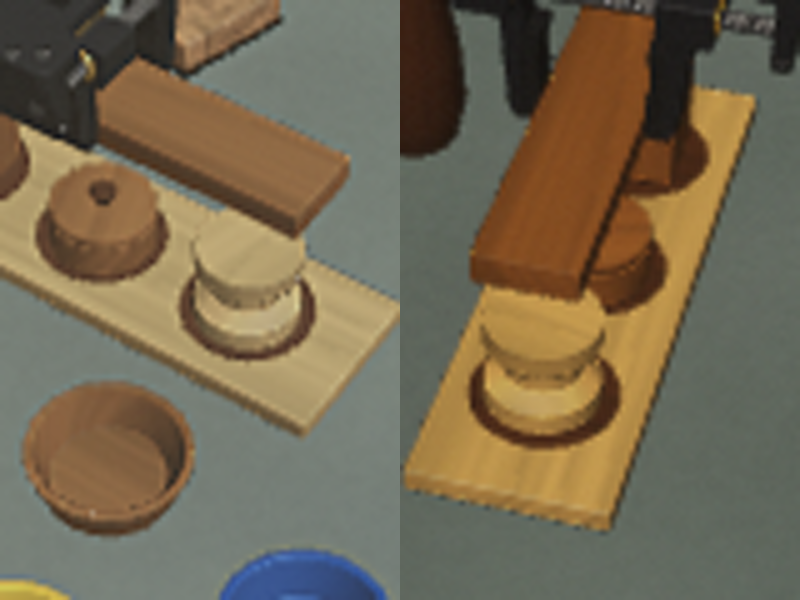

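The spool and lidbox are centred on their inlays in both views: scene spool 193–301 vs inlay 180–315, side 482–606 vs 470–620. Lowering the slat.

```bash
python3 -m pendant '[[[0,0.001,-0.003],[-0.0005,-0.003,0.012],0],[[0,0.001,-0.003],[-0.0005,-0.003,0.022],0],[[0,0.001,-0.003],[-0.0005,-0.003,0.03],0],[[0,0.001,-0.003],[-0.0005,-0.003,0.036],0],[[0,0.001,-0.003],[-0.0005,-0.003,0.04],0],[[0,0.001,-0.003],[-0.0005,-0.003,0.0425],0],[[0,0.001,-0.003],[-0.0005,-0.003,0.0425],0],[[0,0.001,-0.003],[-0.0005,-0.003,0.0425],0]]'
python3 -c "
from h import *
rel((.5975,-.0165,.0684),180)"
```

```text
clock: 25.5
tool_pos: [0.5984, -0.017, 0.0688]
eef_rot: [0.001, 1.0, 0.0, 0.001]
contact_force: [0.1, 0.2, -1.1]
opening: 0.518
turn [0.0009, 0.0015, -0.0012] shift [0.0009, 0.0005, 0.0004] q [0.45, 1.09, -0.95, 1.75, 1.1, 0.94, 2.15] pos [0.5984, -0.017, 0.0688] op 0.518
```

```bash
python3 -m pendant '[[[0,0,0],[0,0,0.0005],0.52],[[0,0,0],[0,0,0.0005],0.6],[[0,0,0],[0,0,0.0005],0.8],[[0,0,0],[0,0,0.0005],0.9],[[0,0,0],[0,0,0.0005],0.9],[[0,0,0],[0,0,-0.03],0.9],[[0,0,0],[0,0,-0.07],1],[[0,0,0],[0,0,-0.11],1],[[0,0,0],[0,0,-0.14],1],[[0,0,0],[0,0,-0.14],1]]'
python3 -c "
from h import *
rel((.4925,-.4335,.21),180);rel((.4925,-.4335,.21),90);rel((.4925,-.4335,.21),135)"
```

```text
clock: 26.5
tool_pos: [0.6003, -0.0158, 0.2132]
eef_rot: [0.001, 1.0, 0.001, 0.004]
contact_force: [0.8, -0.0, 0.2]
opening: 0.998
turn [0.0024, 0.0089, -0.0014] shift [0.1073, -0.4178, 0.0013] q [0.5, 0.91, -1.09, 1.66, 0.88, 1.13, 2.31] pos [0.6003, -0.0158, 0.2132] op 0.998
turn [0.0089, 0.0051, 1.5694] shift [0.1073, -0.4178, 0.0013] q [0.5, 0.91, -1.09, 1.66, 0.88, 1.13, 2.31] pos [0.6003, -0.0158, 0.2132] op 0.998
turn [0.0057, 0.0075, 0.784] shift [0.1073, -0.4178, 0.0013] q [0.5, 0.91, -1.09, 1.66, 0.88, 1.13, 2.31] pos [0.6003, -0.0158, 0.2132] op 0.998
```

```bash
python3 -m pendant '[[[0,0,0.14],[0.01,-0.042,0],1],[[0,0,0.28],[0.021,-0.084,0],1],[[0,0,0.42],[0.032,-0.125,0],1],[[0,0,0.56],[0.043,-0.167,0],1],[[0,0,0.7],[0.054,-0.209,0],1],[[0,0,0.84],[0.064,-0.25,0],1],[[0,0,0.98],[0.075,-0.292,0],1],[[0,0,1.12],[0.086,-0.334,0],1],[[0,0,1.26],[0.097,-0.376,0],1],[[0,0,1.4],[0.107,-0.4178,0],1]]'
python3 -c "
from h import *
rel((.4925,-.4335,.21),90)"
```

```text
clock: 27.5
tool_pos: [0.4891, -0.4366, 0.2072]
eef_rot: [0.647, 0.763, 0.0, -0.001]
contact_force: [0.8, 0.5, -0.2]
opening: 0.996
turn [-0.0004, -0.0011, 0.1636] shift [0.0025, 0.0039, -0.0028] q [1.05, 0.88, -0.8, 1.49, 0.68, 1.07, 1.84] pos [0.4891, -0.4366, 0.2072] op 0.996
```

```bash
python3 -m pendant '[[[0,0,0.1],[0.0025,0.004,0],1],[[0,0,0.164],[0.0025,0.004,0],1],[[0,0,0.164],[0.0025,0.004,0],1],[[0,0,0.164],[0.0025,0.004,0],1]]'
python3 -c "
from h import *
rel((.4925,-.4335,.044),90);save(cam('wrist'),'w11');crop('w11','w11c',200,80,440,340,2.3)"
```

```text
clock: 27.9
tool_pos: [0.4938, -0.4314, 0.2075]
eef_rot: [0.704, 0.71, 0.0, -0.0]
contact_force: [-0.1, -0.5, -0.3]
opening: 1.001
turn [-0.0001, -0.0011, 0.0077] shift [-0.0023, -0.0013, 0.1635] q [1.03, 0.87, -0.76, 1.49, 0.65, 1.05, 1.69] pos [0.4938, -0.4314, 0.2075] op 1.001
```

View pics/w11c.png

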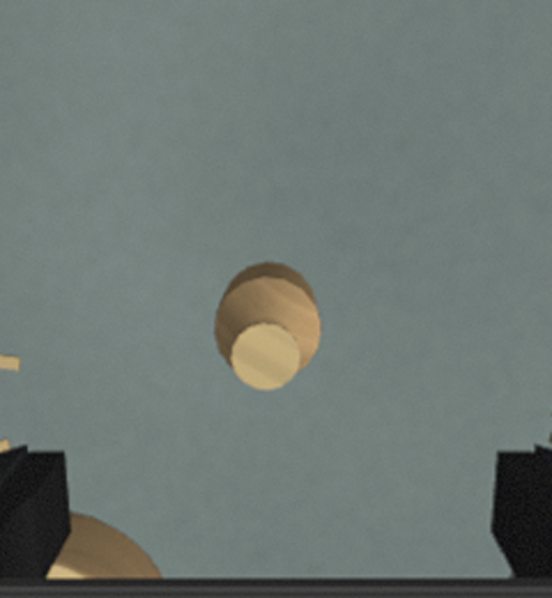

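Vase lip at (266,356), belly centred at (268,327). A pale round box is behind at about (105,545); I'll check clearance to it.

```bash
python3 - <<'E'
from h import *
w=load('w11'); C=lambda p:[(x/2.3+200,y/2.3+80) for x,y in p]
P=lambda n,v:print(n,(v[:,:2]*1000).round(1).tolist())
P('lip',plane(w,C([(266,356)]),.095)); P('belly',plane(w,C([(268,328)]),.055))
P('box near',plane(w,C([(75,513),(160,577)]),.04)); P('box scene top',plane(load('scene1'),[(161,165),(137,165),(185,165),(161,155),(161,176)],.045))
rel((.4925,-.4335,.044),90)
E
```

```text
lip [[492.8, -434.9]]
belly [[492.4, -434.7]]
box near [[579.4, -519.2], [610.8, -483.1]]
box scene top [[644.5, -556.8], [683.4, -614.2], [605.7, -499.5], [612.4, -594.4], [678.0, -517.6]]
turn [0.0002, -0.001, 0.0074] shift [-0.0022, -0.0014, 0.1637] q [1.03, 0.87, -0.76, 1.49, 0.65, 1.05, 1.69] pos [0.4939, -0.4314, 0.2077] op 0.999
```

```bash
python3 -m pendant '[[[0,0,0],[-0.0034,-0.0013,0.03],1],[[0,0,0],[-0.0034,-0.0013,0.06],1],[[0,0,0],[-0.0034,-0.0013,0.09],1],[[0,0,0],[-0.0034,-0.0013,0.115],1],[[0,0,0],[-0.0034,-0.0013,0.135],1],[[0,0,0],[-0.0034,-0.0013,0.15],1],[[0,0,0],[-0.0034,-0.0013,0.16],1],[[0,0,0],[-0.0034,-0.0013,0.1625],1],[[0,0,0],[-0.0034,-0.0013,0.1625],1]]'
python3 -c "
from h import *
rel((.4926,-.4348,.044),90)"
```

```text
clock: 28.85
tool_pos: [0.4932, -0.4351, 0.046]
eef_rot: [0.705, 0.709, 0.001, 0.0]
contact_force: [-0.0, 0.9, 0.7]
opening: 1.004
turn [0.0015, -0.0005, 0.0057] shift [0.0003, -0.0006, 0.002] q [0.98, 1.07, -0.64, 1.57, 0.82, 0.79, 1.56] pos [0.4932, -0.4351, 0.046] op 1.004
```

```bash
python3 -m pendant '[[[0,0,0],[0,0,0.0005],0],[[0,0,0],[0,0,0.0005],0],[[0,0,0],[0,0,0.0005],0],[[0,0,0],[0,0,0.0005],0],[[0,0,0],[0,0,0.0005],0],[[0,0,0],[0,0,0.0005],0],[[0,0,0],[0,0,0.0005],0],[[0,0,0],[0,0,-0.03],0],[[0,0,0],[0,0,-0.07],0],[[0,0,0],[0,0,-0.1],0]]' 20
python3 -c "
from h import *
rel((.598,.068,.16),90)"
```

```text
clock: 29.85
tool_pos: [0.4932, -0.4349, 0.1474]
eef_rot: [0.705, 0.709, 0.001, 0.0]
contact_force: [0.8, 0.3, -0.5]
opening: 0.469
turn [0.0019, -0.0007, 0.0057] shift [0.5023, 0.1077, -0.0121] q [1.01, 0.94, -0.72, 1.53, 0.71, 0.95, 1.65] pos [0.4932, -0.4349, 0.1474] op 0.469
```

```bash
python3 -m pendant '[[[0,0,0],[0.03,0.006,-0.02],0],[[0,0,0],[0.07,0.015,-0.035],0],[[0,0,0],[0.11,0.024,-0.035],0],[[0,0,0],[0.15,0.032,-0.035],0],[[0,0,0],[0.19,0.041,-0.035],0],[[0,0,0],[0.23,0.05,-0.035],0],[[0,0,0],[0.27,0.058,-0.035],0],[[0,0,0],[0.31,0.067,-0.035],0],[[0,0,0],[0.35,0.075,-0.035],0],[[0,0,0],[0.39,0.084,-0.035],0]]'
python3 -m pendant '[[[0,0,0.003],[0.03,0.007,0],0],[[0,0,0.006],[0.06,0.013,0],0],[[0,0,0.006],[0.09,0.018,0],0],[[0,0,0.006],[0.105,0.022,0],0],[[0,0,0.006],[0.112,0.0235,0.015],0],[[0,0,0.006],[0.112,0.0235,0.025],0],[[0,0,0.006],[0.112,0.0235,0.025],0],[[0,0,0.006],[0.112,0.0235,0.025],0]]'
python3 - <<'E'
from h import *
rel((.598,.068,.119),90)
save(cam('wrist'),'w12');save(cam('scene'),'sc12');save(cam('side'),'si12')
k=lambda f,x0,y0,w,h,s:cv2.resize(cv2.imread(f)[y0:y0+h,x0:x0+w],None,fx=s,fy=s,interpolation=cv2.INTER_CUBIC)
A=k('pics/w12.png',80,100,400,230,2)
B=np.hstack([k('pics/sc12.png',270,170,133,67,3),k('pics/si12.png',290,215,134,67,3)])[:,:800]
cv2.imwrite('pics/m12.png',A)
cv2.imwrite('pics/m12b.png',np.hstack([k('pics/sc12.png',270,150,130,150,3),k('pics/si12.png',290,180,130,150,3)]))
E
```

```text
clock: 30.85
tool_pos: [0.5745, -0.0431, 0.1809]
eef_rot: [0.705, 0.709, 0.0, 0.0]
contact_force: [0.4, -0.9, -1.7]
opening: 0.471
clock: 31.65
tool_pos: [0.5971, 0.0652, 0.1552]
eef_rot: [0.708, 0.706, -0.001, 0.0]
contact_force: [-0.1, -1.1, -1.5]
opening: 0.467
turn [-0.0009, 0.0011, -0.0029] shift [0.0029, 0.0009, 0.0362] q [0.17, 0.85, -0.66, 1.71, 0.67, 0.83, 0.77] pos [0.5971, 0.0652, 0.1552] op 0.467
```

View pics/m12.png

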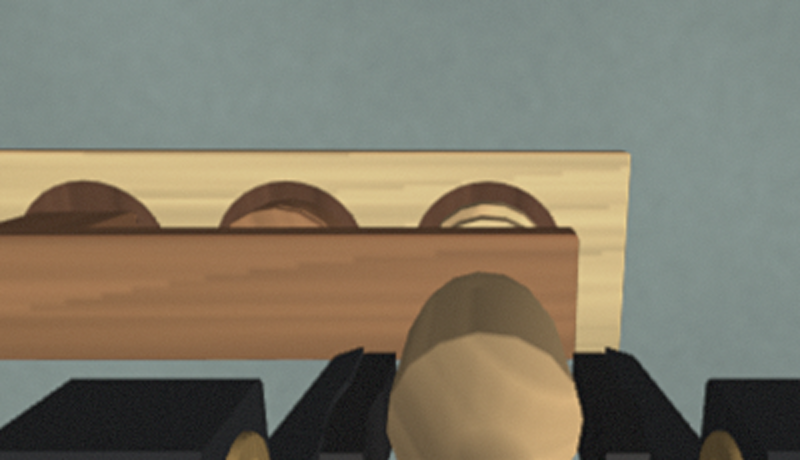

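The slat rests level across block and spool: near edge y 235, far 358, end x 578, board end 630. The vase is held above the spool end, foot edge (480,272), shoulder (485,333).

```bash
python3 - <<'E'
from h import *
w=load('w12'); C=lambda p:[(x/2+80,y/2+100) for x,y in p]
P=lambda n,v:print(n,(v[:,:2]*1000).round(1).tolist())
P('slat',plane(w,C([(10,235),(576,235),(576,350),(10,358),(300,358)]),.073)); P('board',plane(w,C([(0,151),(629,153),(621,345)]),.012))
P('inlay',plane(w,C([(487,182),(420,228),(556,228)]),.012)); P('spool low',plane(w,C([(487,205)]),.023)); P('spool top',plane(w,C([(487,216)]),.057))
zb=.1552-.0458
P('foot',plane(w,C([(480,272)]),zb)); P('foot if belly',plane(w,C([(480,272)]),zb+.015));P('shoulder',plane(w,C([(485,333)]),zb+.055)); P('sides',plane(w,C([(388,425),(582,425)]),zb+.055))
rel((.598,.068,.119),90)
E
```

```text
slat [[575.1, -93.7], [575.9, 97.6], [617.5, 99.0], [619.7, -102.3], [620.2, 0.9]]
board [[552.3, -135.2], [554.2, 127.1], [639.8, 128.1]]
inlay [[566.0, 67.8], [585.7, 39.0], [585.9, 97.5]]
spool low [[574.0, 67.8]]
spool top [[572.2, 67.6]]
foot [[578.7, 65.3]]
foot if belly [[574.6, 65.4]]
shoulder [[576.7, 66.6]]
sides [[597.7, 45.7], [597.8, 87.4]]
turn [0.0014, -0.0003, -0.0021] shift [0.0016, 0.0001, 0.0374] q [0.17, 0.85, -0.66, 1.71, 0.67, 0.83, 0.77] pos [0.5978, 0.0664, 0.1564] op 0.472
```

```bash
python3 -m pendant '[[[0,0,-0.002],[0.0015,0.0005,0.012],0],[[0,0,-0.002],[0.0015,0.0005,0.022],0],[[0,0,-0.002],[0.0015,0.0005,0.029],0],[[0,0,-0.002],[0.0015,0.0005,0.034],0],[[0,0,-0.002],[0.0015,0.0005,0.0365],0],[[0,0,-0.002],[0.0015,0.0005,0.0365],0],[[0,0,-0.002],[0.0015,0.0005,0.0365],0]]'
python3 -c "
from h import *
rel((.5985,.0675,.1188),90)"
```

```text
clock: 32.5
tool_pos: [0.5983, 0.0691, 0.1198]
eef_rot: [0.707, 0.708, 0.001, 0.0]
contact_force: [-0.9, -0.1, -1.6]
opening: 0.467
turn [0.0014, -0.0008, 0.0015] shift [-0.0016, 0.0002, 0.001] q [0.15, 0.89, -0.62, 1.73, 0.72, 0.76, 0.74] pos [0.5983, 0.0691, 0.1198] op 0.467
```

```bash
python3 -m pendant '[[[0,0,0],[-0.001,0,0.001],0],[[0,0,0],[-0.001,0,0.001],0],[[0,0,0],[-0.001,0,0.001],0]]'; python3 -m pendant '[[[0,0,0],[0,0,0],0.5],[[0,0,0],[0,0,0],0.55],[[0,0,0],[0,0,0],0.65],[[0,0,0],[0,0,0],0.9],[[0,0,0],[0,0,0],0.9],[[0,0,0],[0,0,-0.02],0.9],[[0,0,0],[0,0,-0.05],1],[[0,0,0],[0,0,-0.09],1],[[0,0,0],[0,0,-0.13],1],[[0,0,0],[0,0,-0.13],1]]'
python3 -m pendant '[[[0,0,0],[0,-0.04,-0.03],1],[[0,0,0],[0,-0.08,-0.03],1],[[0,0,0],[0,-0.12,-0.03],1],[[0,0,0],[0,-0.14,-0.03],1],[[0,0,0],[0,-0.14,-0.03],1]]'
python3 - <<'E'
from h import *
save(cam('wrist'),'w13');save(cam('scene'),'sc13');save(cam('side'),'si13')
k=lambda f,x0,y0,w,h,s:cv2.resize(cv2.imread(f)[y0:y0+h,x0:x0+w],None,fx=s,fy=s,interpolation=cv2.INTER_CUBIC)
cv2.imwrite('pics/m13.png',np.hstack([k('pics/sc13.png',255,160,135,130,2.96),k('pics/si13.png',275,170,135,130,2.96)]))
E
```

```text
clock: 32.8
tool_pos: [0.5982, 0.0679, 0.1188]
eef_rot: [0.707, 0.708, 0.001, 0.0]
contact_force: [0.1, 0.1, -1.1]
opening: 0.469
clock: 33.8
tool_pos: [0.6009, 0.0697, 0.2542]
eef_rot: [0.707, 0.707, 0.005, 0.003]
contact_force: [0.2, 0.5, -0.2]
opening: 0.999
clock: 34.3
tool_pos: [0.4549, 0.067, 0.2782]
eef_rot: [0.706, 0.708, -0.001, 0.0]
contact_force: [0.7, -0.2, 0.2]
opening: 1.003
```

View pics/m13.png

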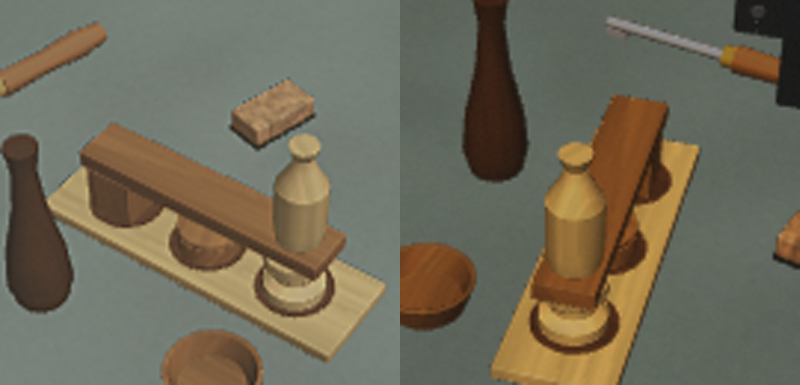

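Everything stands as asked. I'll do one numeric check of the vase and slat ends, then hand in.

```bash
python3 - <<'E'
from h import *
P=lambda n,v:print(n,(v[:,:2]*1000).round(1).tolist())
a,b=load('sc13'),load('si13')
A=lambda p:[(x/2.96+255,y/2.96+160) for x,y in p]; B=lambda p:[((x-400)/2.96+275,y/2.96+170) for x,y in p]
P('lip scene',plane(a,A([(304,144)]),.168)); P('lip side',plane(b,B([(576,153)]),.168))
P('slat scene',plane(a,A([(111,123),(345,238),(318,267),(82,153)]),.073))
print(r.get_state()['clock']); print(r.finish_job())
E
```

```text
lip scene [[597.8, 68.2]]
lip side [[596.2, 67.3]]
slat scene [[578.7, -129.9], [581.2, 100.1], [618.3, 98.5], [621.3, -127.1]]
34.45
the job is handed in; nothing more can be done
None
```

The photo display is built, and I handed the job in at 34.5 s with the gripper open and well clear of everything. I placed the pieces in the order you gave: block, spool, lidbox, slat, vase.

These are the last position checks, with the calibration good to about 2 mm. Board centre is about (0.598, -0.0165) m.

| Piece | Where it stands | Off target by |
|---|---|---|
| Block | end inlay in front of the bottle | about 2 mm |
| Spool | end inlay in front of the dish | 1 mm or less |
| Lidbox | middle inlay | 1 mm or less, by pixel comparison in the scene view |
| Slat | flat across block and spool, along the board; centre about (0.5975, -0.017) | about 1 mm |
| Vase | upright on the slat above the spool; lip at (0.597, 0.068) | 1–2 mm, in both views |

- **First block grip:** it was about 9 mm off and slightly tilted, because the arm was near a wrist singularity. I let go, corrected and gripped again before lifting.
- **Disagreements between views:** the first and the close view of the lidbox differed by about 3.5 mm in y, and I went by the close one. One rough spool reading, partly hidden behind the slat, was about 7 mm off; closer crops and a later wrist view showed the spool centred.

The last view came about 1 s after the vase was released, and nothing had moved. I took no picture after handing in.

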